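# Hang a chromatography column by its slotted plate

### The job

Pick up the small glass column by the tab on top of its metal hanger plate and hang it on the headed pin of the support stand: slide the plate's slot sideways over the pin until you feel the slot's closed end press lightly against it. Then, still holding it, lower it until the pin is fully home in the notch and carries it, and let go so that it hangs free and upright. The pin's place along its cross bar is only roughly known, so feel for it and be gentle: never press the column on the pin or its arm with more than 10 N while sliding it on, nor more than 30 N when lowering it, do not tip it over, and leave the other things on the bench where they are.

Things in the scene. Friction and masses are not known exactly. Their poses are not given: they have to be found in the camera images.
- column: Loose glass column, 0.25 to 0.43 kg, 206 mm tall, standing upright; origin under its foot's centre. Foot 60 mm across, 14 high; glass tube 30 across; black cap 40 across up to z 120. On top an upright metal hanger plate, 10 mm thick (along x), 70 wide (y -35 to 35), z 118 to 162, and above it a tab 40 mm wide up to z 206. An L-shaped slot goes through the plate (see point slot).
- tab (a point): Where to grip: middle of the plate's tab, 188 mm above the foot (18 mm below the tab's top edge, 26 mm above its lower end). The tab is 10 mm thick along x, so fingers close along x. Axes as the column's: x through the plate, y towards the slot's open mouth, z up.
- slot (a point): On the slot's level centre line, mid-plate, under the notch, 48 mm below the tab point; column's axes. Slot: 12 mm high, from its mouth at y +35 (last 6 mm flare to 20 high) to its closed end at y -6; there a 12 mm wide notch (y -6 to 6) goes on up to z +14. So the column moves to its own +y to take the pin. Pin's centre here: y -1, z -1 to 1 at the closed end; y -1 to 1, z +9 when home.
- mid (a point): Where the pin's centre would be if it were at the middle of the cross bar; 180 to 205 mm above the bench. x along the pin towards the stand's rod (roughly away from the robot), y along the bar, z up. The pin is rigidly clamped on the bar up to 20 mm to either side of this point (y -20 to 20, not measured: find it by feel or sight), at this same x and z. The plate comes from the -y side, x along x.
- stand: Fixed support stand; origin on the bench under its upright rod (12 mm thick, 225 mm tall). Grey base plate 10 mm high, x -150 to 40 mm, 120 mm wide. The side arm points along its -x, so the pin is over the base at x -90 mm.
- amber: amber glass bottle, 86 mm across, 170 mm tall; origin under its centre; a bystander
- jar: small jar with white lid, 60 mm across, 75 mm tall; origin under its centre; a bystander
- beaker: small glass beaker, 60 mm across, 70 mm tall; origin under its centre; a bystander
- collar: loose steel ring, 36 mm across, 14 mm high, lying flat; a bystander
- driver: screwdriver 160 mm long lying flat; a bystander
- endcap: black plastic plug, 40 mm across, 26 mm high; a bystander
- pinarm: The stand's side arm with its pin, rigid; origin and axes as point mid. Pin 10 mm thick, 16 long (x -8 to 8), between an end head (22 across, x -13 to -8) and a shoulder (22 across, x 8 to 14), neither of which passes the slot: the plate goes between them. Behind it a cross bar (x 14 to 24, y -40 to 40, 12 high), then a 12 mm rod to a clamp block, 30 across, round the upright rod at x 90.
There are look-alikes about, which are no part of the job. Leave any green look-alike of the column alone.

How it is judged (in metres and radians):
On the way, in this order (a step that is already met when the one before it is completed fails the run):
1. the pin's height in the level slot near its closed end, and the column pressed on the pin with more than 1 N (held 0.15 s) (y of mid in the frame of slot between -0.025 and 0.025 m and z of mid in the frame of slot between -0.004 and 0.005 m and x of mid in the frame of slot between -0.008 and 0.008 m and contact force between column and pinarm above 1 N), for 0.15 s.
2. lowered, still held in the fingers, until the pin is home in the notch (z of mid in the frame of slot between 0.0065 and 0.012 m and y of mid in the frame of slot between -0.025 and 0.025 m and x of mid in the frame of slot between -0.008 and 0.008 m and contact force between the fingers and column above 1 N), for 0.1 s.
At the end, for the whole second after the job is handed in: The column hangs released with its weight on the pin: pin height 7 to 12 mm above the slot point (home in the notch), slot point within 25 mm of the cross bar's middle sideways and 8 mm along the pin, column upright within 0.15 rad and slower than 0.03 m/s (z of mid in the frame of slot between 0.007 and 0.012 m and y of mid in the frame of slot between -0.025 and 0.025 m and x of mid in the frame of slot between -0.008 and 0.008 m and angle between column's own z axis and vertical below 0.15 rad and linear speed of column below 0.03 m/s and contact force between column and pinarm above 1 N); the robot touches nothing.
It fails at once if column pressed on the pin or its arm with more than 10 N while sliding it on (pin height less than 5 mm above the slot point) (contact force between column and pinarm above 10 N and z of mid in the frame of slot below 0.005 m).
It fails at once if column pressed on the pin or its arm with more than 30 N (contact force between column and pinarm above 30 N).
It fails at once if column tipped more than 0.5 rad (angle between column's own z axis and vertical above 0.5 rad).
It fails at once if a bystander moved more than 30 mm (distance of any of amber, jar, beaker, collar, driver, endcap from where it was at the start of the episode above 0.03 m).
It also fails if it takes over 64 s, if anything falls off the work surface, if the arm or the gripper's body presses on something with over 40 N, if the wrist force passes 120 N, or if a joint passes its speed limit or range.

### The arm

A 6-joint arm with a two-finger parallel gripper is mounted at the origin on the work surface. World frame = base frame: x ahead of the robot, y to its left, z up, the work surface at z = 0. Lengths are in m, angles in degrees, forces in N, time in s.
With the tool pointing down it reaches from about 0.4 to 0.825 m from the base axis. Payload 7 kg.
Tool frame: the origin (TCP) lies between the finger pads; the fingertips stand 11 mm ahead of it and the grasp point (between the pads) lies 8 mm behind it; z points along the fingers, y is the direction in which the jaws open and shut (so a half turn about z gives the same grasp; the last joint's range is limited). The gripper opens to 88 mm and grips with 3 to 60 N. Pads are 19 mm wide; open, the fingers measure 130 mm over their backs; the gripper's body (78 mm by 193 mm) begins 47 mm behind the grasp point.
Start: joints at [-48.982, 20.546, 0.682, 0, -70.136, -16.507], TCP at [0.28, -0.614, 0.238] pointing down, gripper open.
Joint ranges: [-176.03, 176.03], [-82.01, 121.73], [-58.28, 71.71], [-173.87, 95.51], [-174.79, -0.11], [-173.66, 173.66]. Speed limits (degrees/s): [136.94, 136.94, 172.46, 180, 180, 180].

### API

Orientations are given as [roll, pitch, yaw] about the fixed x, y, z axes, in that order (R = Rz(yaw) Ry(pitch) Rx(roll)).
In Python, from plant import r gives the robot as it stands.
- The arm moves only by the shell command python3 -m inch 'ROWS' [OPENING] [FORCE]. ROWS is JSON, a list of rows, each an object of numbers: "x", "y", "z": the shift along the tool's x, y, z as a fraction of full scale; "yaw": the turn about the tool's z as a fraction of full scale. In form: [{"x": .., "y": .., "z": .., "yaw": ..}, ...]. A call has 1 to 5 rows; each row shifts and turns the pose as measured when the row begins, along the tool's axes as they then stand; what a row does not reach is not made up. Full scale, the value 1, is 0.025 m for a shift and 4 degrees for a turn. A row lasts 1/12 s, in which the tool goes at most 41.7 mm and 7.16 degrees, less where a joint would pass 70% of its speed; a pose out of reach is approached as far as the arm can. A call with a number of a shift or a turn outside -1 to 1 is refused whole. A call with a gripper value outside its range is refused whole. OPENING is the opening, from -1 (shut) to 1 (fully open), set as the call begins (- or left out, the last holds). The fingers move at their own pace and stop on an object; FORCE is the grip in N (left out, the last holds). Time passes only in rows, so rows that do not move let the fingers close. It gives the time, the measured TCP pose, the force and the opening at its end, in the units of the state.
- r.get_state(): the state, without advancing time (a new reading comes with each control period).
- r.capture(name): name is "scene" or "top"; returns (picture, depth): 384x512x3 uint8, red, green, blue; 384x512 float32, m along the optical axis (not along the pixel's ray), 0 where there is no reading.
- r.camera_info(name): a dict with "mtx" (3x3 intrinsics, pixels), "pose" (4x4, takes a point from camera to world coordinates). Camera axes: x right, y down, z forward; pixel columns grow to the right and rows downward; lengths in m; the calibration is good to about 2 mm. A picture is of the moment at which its call begins. camera_info takes no time and is no camera call.
- r.close_job(): hands the job in, once; it reports no verdict.
The state is a dict: "time_s": time; "joints": joint angles; "qd": joint speeds; "joint_torque": joint torques, N m; "tcp_pos": TCP position; "eef_rot": TCP orientation; "contact_force": force on the tool from outside, world axes, zero at the start; "moment": the same for the moment, N m; "gripper_width": finger opening in m.
Only numpy, scipy, OpenCV 4.12 (cv2) and the standard library are available. Lean on these libraries where they do the work, as an engineer would, in place of code of your own. Each camera call takes 0.05 s, during which the arm holds its last target. There are 200 camera calls.

## Working session

There is one attempt and no reset: what is moved stays moved. The work goes in short steps, Python scripts to look and compute and a shell command to move; the robot and the scene stay as the last step left them, time stands still between calls to the robot, and variables do not carry over. Pictures are saved under pics/ and viewed, about 8 in all and at most 12, crops included, and the job is handed in when it is done.

```bash
ls; mkdir -p pics
python3 - <<'E'
from plant import r
import cv2,numpy as np
s=r.get_state();print({k:np.round(v,3).tolist() for k,v in s.items()})
for n in("scene","top"):
    p,d=r.capture(n);cv2.imwrite(f"pics/{n}0.png",p[:,:,::-1]);np.save(f"pics/{n}0.npy",d)
    c=r.camera_info(n);print(n,np.round(c["mtx"],1).tolist(),np.round(c["pose"],3).tolist())
a=cv2.imread("pics/scene0.png");b=cv2.imread("pics/top0.png")
E
```

```text
pics
{'time_s': 0.0, 'joints': [-48.982, 20.592, 0.634, -0.019, -70.137, -16.51], 'qd': [0.002, 0.02, -0.028, -0.15, 0.034, -0.005], 'joint_torque': [0.001, -58.272, 29.307, 6.997, 0.007, -0.0], 'tcp_pos': [0.28, -0.614, 0.237], 'eef_rot': [179.904, -0.01, -155.499], 'contact_force': [-0.687, 0.86, -0.329], 'moment': [-0.019, 0.022, 0.005], 'gripper_width': 0.088}
scene [[372.5, 0.0, 264.8], [0.0, 372.5, 190.3], [0.0, 0.0, 1.0]] [[-0.638, 0.614, -0.464, 0.941], [0.77, 0.504, -0.391, 0.295], [-0.006, -0.607, -0.795, 0.782], [0.0, 0.0, 0.0, 1.0]]
top [[384.6, 0.0, 251.1], [0.0, 384.6, 191.5], [0.0, 0.0, 1.0]] [[0.019, -0.982, 0.187, 0.403], [-1.0, -0.022, -0.015, -0.021], [0.018, -0.187, -0.982, 0.923], [0.0, 0.0, 0.0, 1.0]]
```

View pics/scene0.png

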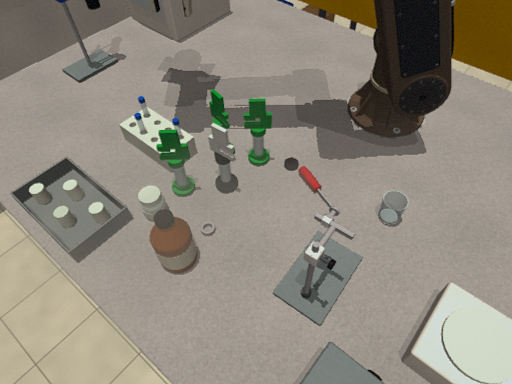

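View pics/top0.png

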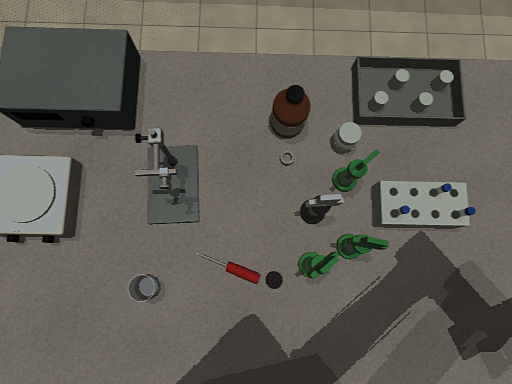

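The column with the grey plate stands at scene (225,160) and top (320,205), with green look-alikes around it. The stand is at scene (320,270) and top (173,185). Next I measure with depth.

```bash
cat > h.py <<'E'
import numpy as np,cv2
from plant import r
def cloud(n,d):
    c=r.camera_info(n);K=c["mtx"];v,u=np.mgrid[:d.shape[0],:d.shape[1]]
    P=np.stack([(u-K[0][2])/K[0][0]*d,(v-K[1][2])/K[1][1]*d,d],-1)
    T=np.array(c["pose"]);return P@T[:3,:3].T+T[:3,3]
def line(P):
    m=P.mean(0);w,V=np.linalg.eigh(np.cov((P-m).T));return m,V[:,-1],np.sqrt(w)
E
python3 - <<'E'
from h import *
for n in("scene","top"):
    d=np.load(f"pics/{n}0.npy");W=cloud(n,d);I=cv2.imread(f"pics/{n}0.png");h=cv2.cvtColor(I,cv2.COLOR_BGR2HSV)
    ok=(d>0)
    grey=(h[...,1]<60)&ok
    z=W[...,2]
    # column region
    u0,u1,v0,v1=(200,240,115,200) if n=="scene" else (295,348,188,225)
    m=np.zeros_like(ok);m[v0:v1,u0:u1]=1;m&=grey
    for a,b in((.125,.16),(.165,.2),(.2,.21)):
        P=W[m&(z>a)&(z<b)]
        if len(P)>3:
            c,ax,s=line(P[:,:2]);print(n,"col",a,len(P),P.mean(0).round(4),"yaw",np.degrees(np.arctan2(ax[1],ax[0])).round(1),s.round(4),P.min(0).round(3),P.max(0).round(3))
    u0,u1,v0,v1=(270,370,190,325) if n=="scene" else (128,205,120,230)
    m=np.zeros_like(ok);m[v0:v1,u0:u1]=1;m&=ok
    P=W[m&(z>.004)&(z<.02)];rc=cv2.minAreaRect(P[:,:2].astype(np.float32));print(n,"base",rc,len(P))
    print(cv2.boxPoints(rc).round(3).tolist())
    P=W[m&(z>.165)&(z<.24)];np.save(f"pics/arm_{n}.npy",P)
    print(n,"arm",len(P),P[:,2].max())
    for k in("scene","top"):
        cv2.imwrite(f"pics/c_{n}.png",cv2.resize(I[v0:v1,u0:u1],None,fx=6 if n=='top' else 5,fy=6 if n=='top' else 5)[:600]) 
    K=m&(z>.165);vs,us=np.nonzero(K)
    print("px bbox",us.min(),us.max(),vs.min(),vs.max())
    # bystander/obstacle heights: cells
E
python3 - <<'E'
import cv2
a=cv2.imread("pics/c_scene.png");b=cv2.imread("pics/c_top.png");print(a.shape,b.shape)
a=cv2.resize(a,(400,int(a.shape[0]*400/a.shape[1])))[:600];b=cv2.resize(b,(400,int(b.shape[0]*400/b.shape[1])))[:600]
import numpy as np
o=np.zeros((600,800,3),'uint8');o[:a.shape[0],:400]=a;o[:b.shape[0],400:]=b;cv2.imwrite("pics/c1.png",o)
E
```

```text
scene col 0.125 232 [ 0.5375 -0.18    0.1412] yaw 97.0 [0.0025 0.0213] [ 0.528 -0.217  0.125] [ 0.543 -0.147  0.16 ]
scene col 0.165 174 [ 0.5377 -0.1781  0.1828] yaw 99.9 [0.0022 0.0132] [ 0.527 -0.202  0.165] [ 0.542 -0.16   0.2  ]
scene col 0.2 82 [ 0.5355 -0.1808  0.2046] yaw 94.3 [0.0034 0.0122] [ 0.528 -0.202  0.2  ] [ 0.541 -0.162  0.207]
scene base ((0.5337340235710144, 0.13647732138633728), (0.33916187286376953, 0.16006477177143097), 18.132980346679688) 3662
[[0.3479999899864197, 0.1599999964237213], [0.3970000147819519, 0.00800000037997961], [0.7200000286102295, 0.11299999803304672], [0.6700000166893005, 0.26499998569488525]]
scene arm 1050 0.22653271473991587
px bbox 303 354 206 269
top col 0.125 101 [ 0.5291 -0.1781  0.1422] yaw 92.0 [0.0022 0.0222] [ 0.526 -0.219  0.125] [ 0.537 -0.148  0.16 ]
top col 0.165 75 [ 0.5291 -0.1781  0.1816] yaw 88.2 [0.0022 0.0137] [ 0.526 -0.203  0.165] [ 0.537 -0.149  0.2  ]
top col 0.2 123 [ 0.5329 -0.1831  0.2053] yaw 94.2 [0.0031 0.0123] [ 0.526 -0.204  0.201] [ 0.539 -0.163  0.208]
top base ((0.6228148341178894, 0.18140502274036407), (0.1880790740251541, 0.26044660806655884), 88.64405822753906) 3241
[[0.49000000953674316, 0.09000000357627869], [0.7509999871253967, 0.08399999886751175], [0.7549999952316284, 0.2720000147819519], [0.4950000047683716, 0.27799999713897705]]
top arm 902 0.22618151601941083
px bbox 135 177 128 188
(600, 500, 3) (600, 462, 3)
```

View pics/c1.png

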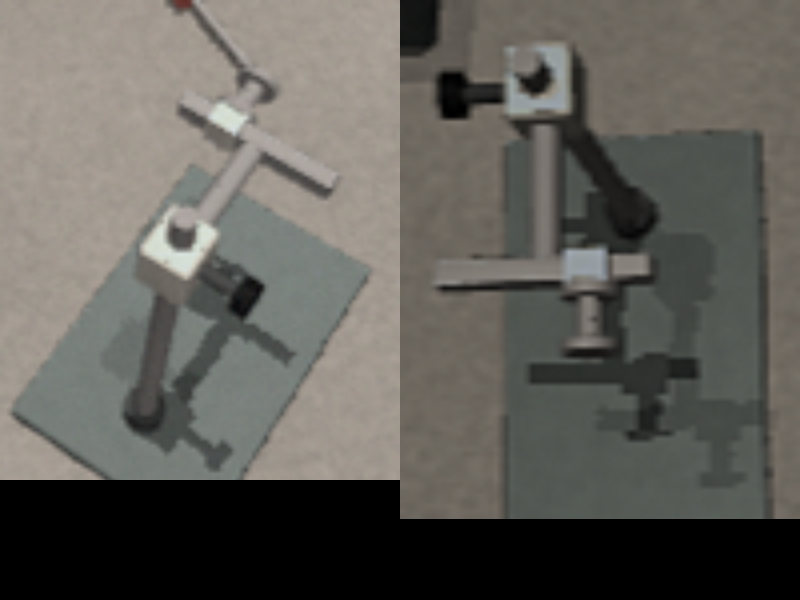

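The crop shows a stand with its arm towards the robot. A white clamp with the pin sits right of the bar's middle in the top view, on the world -y side; the pin's head and shoulder are both visible. Next come the arm's exact numbers and the column's slot side.

Run:
```python
from h import *
for n in("top","scene"):
    P=np.load(f"pics/arm_{n}.npy")
    print(n)
    for x in np.arange(.50,.70,.006):
        Q=P[(P[:,0]>=x)&(P[:,0]<x+.006)]
        if len(Q)>2: print(round(x,3),len(Q),"y",Q[:,1].min().round(4),Q[:,1].max().round(4),"ymean",Q[:,1].mean().round(4),"z",Q[:,2].min().round(4),Q[:,2].max().round(4))
a=cv2.imread("pics/scene0.png")[110:205,190:275];b=cv2.imread("pics/top0.png")[180:235,290:355]
o=np.zeros((450,800,3),'uint8');a=cv2.resize(a,(400,447),interpolation=cv2.INTER_CUBIC);b=cv2.resize(b,(400,338),interpolation=cv2.INTER_CUBIC)
o[:447,:400]=a;o[:338,400:]=b;cv2.imwrite("pics/c2.png",o)
```

```text
top
0.542 24 y 0.1262 0.1449 ymean 0.1358 z 0.1844 0.2039
0.548 26 y 0.1248 0.1453 ymean 0.1338 z 0.1902 0.202
0.554 18 y 0.1311 0.1409 ymean 0.1354 z 0.1894 0.1984
0.56 18 y 0.1312 0.1412 ymean 0.1359 z 0.1903 0.1959
0.566 69 y 0.126 0.193 ymean 0.1525 z 0.187 0.2035
0.572 141 y 0.1136 0.1931 ymean 0.1543 z 0.1851 0.2013
0.578 95 y 0.114 0.193 ymean 0.1437 z 0.1839 0.2022
0.584 23 y 0.1301 0.1599 ymean 0.1506 z 0.189 0.1991
0.59 22 y 0.149 0.1606 ymean 0.1545 z 0.1892 0.1972
0.596 21 y 0.149 0.1609 ymean 0.1541 z 0.1887 0.198
0.602 20 y 0.1494 0.1616 ymean 0.1548 z 0.1888 0.1988
0.608 22 y 0.1499 0.1615 ymean 0.1553 z 0.1901 0.1981
0.614 19 y 0.1503 0.1616 ymean 0.1557 z 0.1916 0.1974
0.62 19 y 0.1508 0.1625 ymean 0.1558 z 0.1904 0.1982
0.626 23 y 0.1513 0.1627 ymean 0.1566 z 0.1872 0.1982
0.632 83 y 0.1448 0.1957 ymean 0.1584 z 0.1786 0.2088
0.638 83 y 0.1444 0.1958 ymean 0.1672 z 0.1846 0.2243
0.644 96 y 0.1451 0.1973 ymean 0.1681 z 0.1817 0.2262
0.65 38 y 0.1455 0.1965 ymean 0.16 z 0.1861 0.2257
0.656 33 y 0.1459 0.1718 ymean 0.1547 z 0.186 0.207
0.662 9 y 0.147 0.1686 ymean 0.15
[... 443 characters left out ...]
8 0.201
0.59 18 y 0.1505 0.1624 ymean 0.1567 z 0.1919 0.1976
0.596 19 y 0.1516 0.1628 ymean 0.1575 z 0.1908 0.1975
0.602 18 y 0.1528 0.163 ymean 0.1583 z 0.1914 0.1983
0.608 18 y 0.1525 0.1632 ymean 0.158 z 0.1909 0.1974
0.614 20 y 0.1531 0.1639 ymean 0.1585 z 0.191 0.1982
0.62 22 y 0.1528 0.1641 ymean 0.1595 z 0.1886 0.197
0.626 11 y 0.1537 0.1628 ymean 0.1587 z 0.1938 0.1969
0.632 13 y 0.1482 0.1722 ymean 0.1661 z 0.1896 0.2064
0.638 42 y 0.1463 0.1985 ymean 0.1742 z 0.181 0.2063
0.644 89 y 0.1473 0.199 ymean 0.1744 z 0.1799 0.2265
0.65 139 y 0.1485 0.1995 ymean 0.1723 z 0.1805 0.2257
0.656 58 y 0.1478 0.193 ymean 0.1635 z 0.1828 0.2069
0.662 111 y 0.1481 0.1732 ymean 0.161 z 0.1771 0.2069
```

View pics/c2.png

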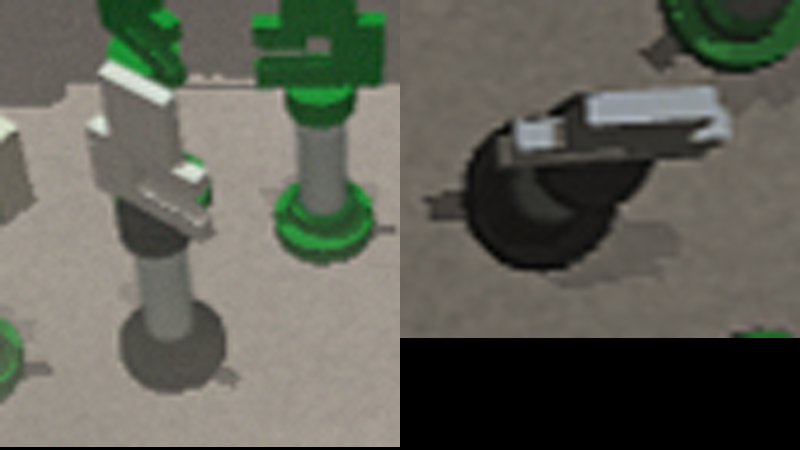

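The slot's mouth faces world +y (right in the scene crop), as the pin needs, and the column and arm are both yawed about 4°. Now the clearance to the green look-alikes and tighter fits.

Run:
```python
from h import *
for n in("scene","top"):
    d=np.load(f"pics/{n}0.npy");W=cloud(n,d);I=cv2.imread(f"pics/{n}0.png");h=cv2.cvtColor(I,cv2.COLOR_BGR2HSV)
    g=(h[...,1]>120)&(h[...,0]>45)&(h[...,0]<80)&(d>0)
    k,l=cv2.connectedComponents((g&(W[...,2]>.12)).astype('uint8'))
    for i in range(1,k):
        P=W[l==i]
        if len(P)>30: print(n,"green",P.min(0).round(3),P.max(0).round(3))
    P=W[(d>0)&(W[...,2]>.165)&(W[...,2]<.3)];Q=P[(abs(P[:,0]-.534)<.11)&(abs(P[:,1]+.183)<.06)];
    for x in np.arange(.43,.64,.01):
        q=Q[(Q[:,0]>=x)&(Q[:,0]<x+.01)]
        if len(q): print(round(x,2),len(q),q[:,1].min().round(3),q[:,1].max().round(3),end=' | ')
    print()
    A=np.load(f"pics/arm_{n}.npy");q=A[(A[:,0]>.588)&(A[:,0]<.628)];f=np.polyfit(q[:,0],q[:,1],1);print("rod yaw",np.degrees(np.arctan(f[0])))
    q=A[((A[:,1]>.165)&(A[:,0]>.56)&(A[:,0]<.59))|((A[:,1]<.122)&(A[:,0]<.59)&(A[:,0]>.565))];f=np.polyfit(q[:,1],q[:,0],1);print("bar yaw",-np.degrees(np.arctan(f[0])))
```

```text
scene green [ 0.437 -0.304  0.12 ] [ 0.465 -0.233  0.208]
scene green [ 0.384 -0.205  0.12 ] [ 0.433 -0.149  0.209]
scene green [ 0.591 -0.287  0.12 ] [ 0.64  -0.233  0.208]
0.52 13 -0.185 -0.162 | 0.53 213 -0.202 -0.16 | 0.54 30 -0.202 -0.185 | 
rod yaw 5.631202616977936
bar yaw 3.984288122281145
top green [ 0.589 -0.28   0.12 ] [ 0.633 -0.236  0.209]
top green [ 0.441 -0.3    0.12 ] [ 0.471 -0.235  0.209]
top green [ 0.391 -0.205  0.124] [ 0.432 -0.161  0.208]
top green [ 0.381 -0.175  0.121] [ 0.394 -0.15   0.165]
0.52 90 -0.204 -0.149 | 0.53 109 -0.204 -0.155 | 
rod yaw 3.754259328357408
bar yaw 3.3484096163992345
```

```bash
python3 -m inch '[{"yaw":-1,"z":-0.5},{"yaw":-1,"z":-0.5},{"yaw":-1,"z":-0.5},{"yaw":-1,"z":-0.5},{"yaw":-1}]' 0.2 40
python3 -m inch '[{"yaw":-1},{"yaw":-1},{"yaw":-1},{"yaw":-1},{"yaw":-1}]' >/dev/null
python3 -m inch '[{"yaw":-1},{"yaw":-1},{"yaw":-1},{"yaw":-1},{"yaw":-1}]'
```

```text
validation failed for argument at $[0]...
validation failed for argument at $[0]...
validation failed for argument at $[0]...
```

```bash
python3 -m inch '[{"x":0,"y":0,"z":-0.5,"yaw":-1},{"x":0,"y":0,"z":-0.5,"yaw":-1},{"x":0,"y":0,"z":-0.5,"yaw":-1},{"x":0,"y":0,"z":-0.5,"yaw":-1},{"x":0,"y":0,"z":0,"yaw":-1}]' 0.2 40
python3 -m inch '[{"x":0,"y":0,"z":0,"yaw":-1},{"x":0,"y":0,"z":0,"yaw":-1},{"x":0,"y":0,"z":0,"yaw":-1},{"x":0,"y":0,"z":0,"yaw":-1},{"x":0,"y":0,"z":0,"yaw":-1}]'
```

```text
time_s: 0.52
tcp_pos: [0.279, -0.6123, 0.2844]
eef_rot: [179.5, 0.1, -134.8]
contact_force: [1.1, -0.1, -0.3]
gripper_width: 0.06
time_s: 0.93
tcp_pos: [0.2789, -0.6116, 0.2832]
eef_rot: [179.4, 0.4, -113.8]
contact_force: [0.2, -0.4, -0.8]
gripper_width: 0.0529
```

```bash
python3 -m inch '[{"x":0,"y":0,"z":0,"yaw":-1},{"x":0,"y":0,"z":0,"yaw":-1},{"x":0,"y":0,"z":0,"yaw":-1},{"x":0,"y":0,"z":0,"yaw":-1},{"x":-0.5,"y":-0.5,"z":0,"yaw":-1}]' >/dev/null
python3 -m inch '[{"x":-1,"y":-0.6,"z":0,"yaw":-1},{"x":-1,"y":-0.6,"z":0,"yaw":-0.8},{"x":-1,"y":-0.6,"z":0,"yaw":0},{"x":-1,"y":-0.6,"z":0,"yaw":0},{"x":-1,"y":-0.6,"z":0,"yaw":0}]'
python3 -m inch '[{"x":-1,"y":-0.6,"z":0,"yaw":0},{"x":-1,"y":-0.6,"z":0,"yaw":0},{"x":-1,"y":-0.6,"z":0,"yaw":0},{"x":-1,"y":-0.6,"z":0,"yaw":0},{"x":-1,"y":-0.6,"z":0,"yaw":0}]'
```

```text
time_s: 1.77
tcp_pos: [0.3603, -0.4697, 0.2765]
eef_rot: [179.3, 1.2, -85.4]
contact_force: [1.1, -0.1, 0.3]
gripper_width: 0.0526
time_s: 2.18
tcp_pos: [0.4259, -0.3314, 0.2764]
eef_rot: [179.1, 1.4, -85.4]
contact_force: [0.8, -0.8, -0.1]
gripper_width: 0.0525
```

```bash
python3 -m inch '[{"x":-1,"y":-0.8,"z":0,"yaw":0},{"x":-1,"y":-0.8,"z":0,"yaw":0},{"x":-1,"y":-0.8,"z":0,"yaw":0},{"x":-0.8,"y":-0.6,"z":0,"yaw":0},{"x":-0.5,"y":-0.4,"z":0,"yaw":0}]' 
python3 -m inch '[{"x":-0.2,"y":-0.1,"z":0,"yaw":0},{"x":0,"y":0,"z":0,"yaw":0},{"x":0,"y":0,"z":0,"yaw":0},{"x":0,"y":0,"z":0,"yaw":0}]'
```

```text
time_s: 2.6
tcp_pos: [0.5039, -0.2087, 0.277]
eef_rot: [179.1, 1.5, -85.3]
contact_force: [0.1, 0.3, 0.2]
gripper_width: 0.0528
time_s: 2.93
tcp_pos: [0.5067, -0.2006, 0.2759]
eef_rot: [178.9, 1.5, -85.1]
contact_force: [-0.9, -0.3, -0.7]
gripper_width: 0.0526
```

```bash
python3 -m inch '[{"x":-0.3,"y":-0.5,"z":0,"yaw":0.2},{"x":-0.3,"y":-0.4,"z":0,"yaw":0},{"x":-0.05,"y":-0.1,"z":0,"yaw":0},{"x":0,"y":0,"z":0,"yaw":0}]'
python3 - <<'E'
from h import *
p,d=r.capture("scene");a=p[60:240,130:330,::-1];q,e=r.capture("top");b=q[120:270,240:400,::-1]
o=np.zeros((375,800,3),'uint8');o[:360,:400]=cv2.resize(a,(400,360));o[:375,400:]=cv2.resize(b,(400,375));cv2.imwrite("pics/g.png",o)
E
```

```text
time_s: 3.27
tcp_pos: [0.5292, -0.185, 0.2758]
eef_rot: [178.9, 1.5, -86.1]
contact_force: [-0.4, 0.6, 0.7]
gripper_width: 0.0522
```

View pics/g.png

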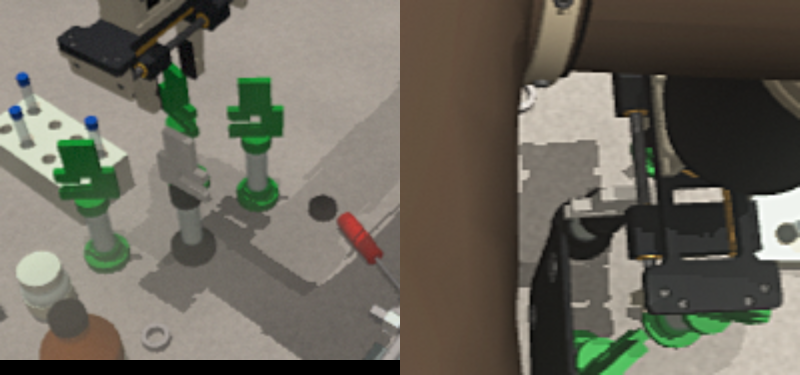

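```bash
python3 -m inch '[{"x":0,"y":-0.1,"z":0.8,"yaw":0},{"x":0,"y":-0.1,"z":0.8,"yaw":0},{"x":0,"y":-0.08,"z":0.8,"yaw":0},{"x":0,"y":0,"z":0.6,"yaw":0},{"x":0,"y":0,"z":0.3,"yaw":0}]' 
python3 -m inch '[{"x":0,"y":0,"z":0,"yaw":0},{"x":0,"y":0,"z":0,"yaw":0}]'
```

```text
time_s: 3.78
tcp_pos: [0.5343, -0.185, 0.1939]
eef_rot: [179.3, 1.4, -86.2]
contact_force: [-0.5, -1.1, -1.0]
gripper_width: 0.0528
time_s: 3.95
tcp_pos: [0.5327, -0.1855, 0.1925]
eef_rot: [179.1, 1.4, -86.2]
contact_force: [0.5, 0.3, -0.2]
gripper_width: 0.0524
```

```bash
python3 -m inch '[{"x":-0.08,"y":-0.05,"z":0.3,"yaw":0},{"x":0,"y":0,"z":0.2,"yaw":0},{"x":0,"y":0,"z":0,"yaw":0}]' 
python3 -m inch '[{"x":0,"y":0,"z":0,"yaw":0},{"x":0,"y":0,"z":0,"yaw":0},{"x":0,"y":0,"z":0,"yaw":0},{"x":0,"y":0,"z":0,"yaw":0},{"x":0,"y":0,"z":0,"yaw":0}]' -1 40
python3 -m inch '[{"x":0,"y":0,"z":0,"yaw":0},{"x":0,"y":0,"z":0,"yaw":0},{"x":0,"y":0,"z":0,"yaw":0},{"x":0,"y":0,"z":0,"yaw":0}]'
```

```text
time_s: 4.2
tcp_pos: [0.5348, -0.1835, 0.1815]
eef_rot: [179.3, 1.4, -86.2]
contact_force: [-0.4, -0.8, -1.0]
gripper_width: 0.0527
time_s: 4.62
tcp_pos: [0.5357, -0.1835, 0.183]
eef_rot: [179.4, 1.4, -86.2]
contact_force: [-0.1, -0.1, 0.0]
gripper_width: 0.0249
time_s: 4.95
tcp_pos: [0.5355, -0.1835, 0.1832]
eef_rot: [179.4, 1.4, -86.2]
contact_force: [0.3, -0.1, 0.0]
gripper_width: 0.0097
```

```bash
python3 -m inch '[{"x":0,"y":0,"z":-0.3,"yaw":0},{"x":0,"y":0,"z":-0.5,"yaw":0},{"x":0,"y":0,"z":-0.6,"yaw":0},{"x":0,"y":0,"z":-0.5,"yaw":0},{"x":0,"y":0,"z":-0.3,"yaw":0}]' 
python3 -m inch '[{"x":-0.3,"y":0,"z":0,"yaw":0},{"x":-0.6,"y":0,"z":0,"yaw":0},{"x":-0.8,"y":0,"z":0,"yaw":0},{"x":-0.8,"y":0,"z":0,"yaw":0},{"x":-0.8,"y":0,"z":0,"yaw":0}]'
python3 -m inch '[{"x":-0.8,"y":0,"z":0,"yaw":0},{"x":-0.8,"y":0,"z":0,"yaw":0},{"x":-0.7,"y":0,"z":0,"yaw":0},{"x":-0.4,"y":0,"z":0,"yaw":0},{"x":0,"y":0,"z":0,"yaw":0}]'
python3 - <<'E'
from h import *
print(r.get_state()["tcp_pos"],r.get_state()["contact_force"])
E
```

```text
time_s: 5.37
tcp_pos: [0.5333, -0.1841, 0.2372]
eef_rot: [178.9, 1.5, -86.2]
contact_force: [1.6, 0.2, -2.3]
gripper_width: 0.0101
time_s: 5.78
tcp_pos: [0.5271, -0.1004, 0.2391]
eef_rot: [178.9, 1.6, -86.6]
contact_force: [0.8, 0.5, -3.3]
gripper_width: 0.0097
time_s: 6.2
tcp_pos: [0.5198, -0.0247, 0.238]
eef_rot: [178.7, 1.7, -86.5]
contact_force: [0.4, 0.3, -2.7]
gripper_width: 0.01
[ 0.51979347 -0.02474248  0.23799036] [ 0.36913764  0.30691685 -2.66406722]
```

```bash
python3 -m inch '[{"x":-0.5,"y":-0.4,"z":0,"yaw":0},{"x":-0.7,"y":-0.5,"z":0,"yaw":0},{"x":-0.7,"y":-0.4,"z":0,"yaw":0},{"x":-0.7,"y":-0.2,"z":0,"yaw":0},{"x":-0.5,"y":0,"z":0,"yaw":0}]' 
python3 -m inch '[{"x":-0.2,"y":0,"z":0,"yaw":0},{"x":0,"y":0,"z":0,"yaw":0},{"x":0,"y":0,"z":0,"yaw":0},{"x":0,"y":0,"z":0,"yaw":0}]'
cat > look.py <<'E'
from h import *
import sys
t=sys.argv[1];print("tcp",r.get_state()["tcp_pos"].round(4) if hasattr(r.get_state()["tcp_pos"],'round') else r.get_state()["tcp_pos"])
o=np.zeros((600,800,3),'uint8')
for k,(n,(u0,v0)) in enumerate((("scene",(250,150)),("top",(110,120)))):
    p,d=r.capture(n);np.save(f"pics/{n}_{t}.npy",d);cv2.imwrite(f"pics/{n}_{t}.png",p[:,:,::-1])
    o[:480,400*k:400*k+400]=cv2.resize(p[v0:v0+120,u0:u0+100,::-1],(400,480),interpolation=cv2.INTER_CUBIC)
cv2.imwrite(f"pics/l_{t}.png",o[:480])
E
python3 look.py a
```

```text
time_s: 6.62
tcp_pos: [0.5532, 0.0565, 0.2378]
eef_rot: [178.5, 1.6, -86.7]
contact_force: [-0.0, 0.2, -3.3]
gripper_width: 0.0096
time_s: 6.95
tcp_pos: [0.5521, 0.0629, 0.2367]
eef_rot: [178.4, 1.6, -86.6]
contact_force: [-0.2, -0.1, -2.7]
gripper_width: 0.0096
tcp [0.5521 0.0629 0.2367]
```

View pics/l_a.png

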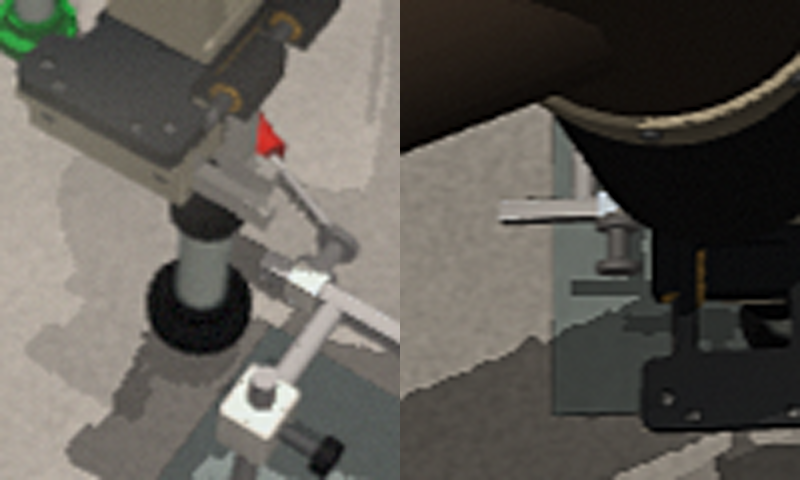

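The scene crop shows the plate (crop 230,190) hanging level, left of the pin head (340,245) and shoulder. Now I measure the plate against the pin in the same scene image.

Run:
```python
from h import *
d=np.load("pics/scene_a.npy");W=cloud("scene",d)
P=W[(d>0)];P=P[(P[:,0]>.52)&(P[:,0]<.6)&(P[:,1]>.02)&(P[:,1]<.115)&(P[:,2]>.16)&(P[:,2]<.235)]
for y in np.arange(.05,.115,.005):
    q=P[(P[:,1]>=y)&(P[:,1]<y+.005)]
    if len(q): print(round(y,3),len(q),"x",q[:,0].min().round(4),q[:,0].max().round(4),"z",q[:,2].min().round(4),q[:,2].max().round(4))
t=P[(P[:,2]>.208)&(P[:,1]>.08)];print("top strip",len(t),t.mean(0).round(4),t.min(0).round(4),t.max(0).round(4))
f=P[(P[:,2]<.21)&(P[:,2]>.172)]
A=np.c_[f[:,1],f[:,2],np.ones(len(f))];s=np.linalg.lstsq(A,f[:,0],rcond=None)[0];print("face x=a y+b z+c",s, "rms",np.std(A@s-f[:,0]),"yaw",-np.degrees(np.arctan(s[0])),"at z.19,y.137",s@[.137,.192,1],"at y.08",s@[.08,.192,1])
d=np.load("pics/scene_a.npy");Q=W[d>0];Q=Q[(Q[:,0]>.535)&(Q[:,0]<.6)&(Q[:,1]>.118)&(Q[:,1]<.2)&(Q[:,2]>.165)&(Q[:,2]<.22)]
for x in np.arange(.538,.59,.003):
    q=Q[(Q[:,0]>=x)&(Q[:,0]<x+.003)&(Q[:,1]<.155)]
    if len(q): print(round(x,3),len(q),"y",q[:,1].min().round(4),q[:,1].max().round(4),"z",q[:,2].min().round(4),q[:,2].max().round(4))
```

```text
0.05 4 x 0.5364 0.5682 z 0.1641 0.1729
0.055 33 x 0.5359 0.5713 z 0.1614 0.2051
0.06 38 x 0.5487 0.5719 z 0.1613 0.1896
0.065 47 x 0.5498 0.5745 z 0.1601 0.2347
0.07 75 x 0.55 0.5746 z 0.1603 0.2346
0.075 67 x 0.5485 0.5691 z 0.1617 0.2342
0.08 79 x 0.5463 0.5648 z 0.1606 0.2349
0.085 39 x 0.5463 0.5575 z 0.1724 0.2167
0.09 39 x 0.5461 0.5566 z 0.1735 0.2167
0.095 54 x 0.5441 0.5569 z 0.1729 0.218
top strip 86 [0.5534 0.0889 0.2175] [0.5461 0.0801 0.2082] [0.5586 0.0996 0.2349]
face x=a y+b z+c [-0.11415699 -0.10869541  0.58499247] rms 0.0048907872598120995 yaw 6.512521277541622 at z.19,y.137 0.5484834456842498 at y.08 0.5549903940141069
0.544 1 y 0.1469 0.1469 z 0.1916 0.1916
0.547 10 y 0.1289 0.148 z 0.1911 0.2005
0.55 39 y 0.1282 0.1478 z 0.1812 0.2015
0.553 14 y 0.1279 0.1443 z 0.188 0.2009
0.556 6 y 0.137 0.1425 z 0.1931 0.1978
0.559 7 y 0.1343 0.143 z 0.1911 0.1958
0.562 8 y 0.1343 0.142 z 0.1928 0.1964
0.568 14 y 0.1304 0.149 z 0.1903 0.2021
0.571 12 y 0.1299 0.1468 z 0.1959 0.202
0.574 23 y 0.1232 0.1543 z 0.1943 0.202
0.577 27 y 0.1189 0.1541 z 0.1948 0.2002
0.58 29 y 0.1199 0.1537 z 0.1827 0.2008
0.583 67 y 0.1181 0.1543 z 0.1806 0.2007
0.586 26 y 0.1193 0.153 z 0.1821 0.2002
0.589 3 y 0.1512 0.1546 z 0.194 0.1962
```

```bash
python3 -m inch '[{"x":0,"y":-0.2,"z":0.05,"yaw":0},{"x":0,"y":-0.2,"z":0.05,"yaw":0},{"x":0,"y":0,"z":0,"yaw":0},{"x":0,"y":0,"z":0,"yaw":0}]' 
python3 -m inch '[{"x":0,"y":0,"z":0,"yaw":0},{"x":0,"y":0,"z":0,"yaw":0},{"x":0,"y":0,"z":0,"yaw":0}]' 
python3 look.py b
python3 - <<'E'
from h import *
d=np.load("pics/scene_b.npy");W=cloud("scene",d)
P=W[(d>0)];P=P[(P[:,0]>.52)&(P[:,0]<.6)&(P[:,1]>.08)&(P[:,1]<.115)&(P[:,2]>.165)&(P[:,2]<.235)]
for y in np.arange(.08,.115,.005):
    q=P[(P[:,1]>=y)&(P[:,1]<y+.005)]
    if len(q): print(round(y,3),len(q),"x",q[:,0].min().round(4),q[:,0].max().round(4),"z",q[:,2].min().round(4),q[:,2].max().round(4))
E
```

```text
time_s: 7.38
tcp_pos: [0.5631, 0.0616, 0.2343]
eef_rot: [178.5, 1.6, -86.7]
contact_force: [-0.0, -0.6, -3.2]
gripper_width: 0.0101
time_s: 7.63
tcp_pos: [0.5632, 0.0612, 0.234]
eef_rot: [178.4, 1.6, -86.8]
contact_force: [-0.1, -0.2, -2.4]
gripper_width: 0.0098
tcp [0.5632 0.0612 0.234 ]
0.08 67 x 0.5581 0.572 z 0.1651 0.2343
0.085 42 x 0.558 0.5687 z 0.1684 0.2162
0.09 44 x 0.5562 0.569 z 0.1697 0.2151
0.095 38 x 0.5559 0.568 z 0.1688 0.2135
```

```bash
python3 -m inch '[{"x":-0.3,"y":0,"z":0,"yaw":0},{"x":-0.4,"y":0,"z":0,"yaw":0},{"x":-0.3,"y":0,"z":0,"yaw":0},{"x":-0.1,"y":0,"z":0,"yaw":0},{"x":0,"y":0,"z":0,"yaw":0}]' 
python3 -m inch '[{"x":0,"y":0,"z":0,"yaw":0},{"x":0,"y":0,"z":0,"yaw":0},{"x":0,"y":0,"z":0,"yaw":0}]' 
python3 look.py c
```

```text
time_s: 8.15
tcp_pos: [0.5614, 0.0921, 0.2352]
eef_rot: [178.5, 1.6, -86.7]
contact_force: [-0.2, 1.0, -3.5]
gripper_width: 0.0096
time_s: 8.4
tcp_pos: [0.5612, 0.0931, 0.2352]
eef_rot: [178.5, 1.6, -86.6]
contact_force: [-1.7, 0.5, -3.8]
gripper_width: 0.0097
tcp [0.5612 0.0931 0.2352]
```

View pics/l_c.png

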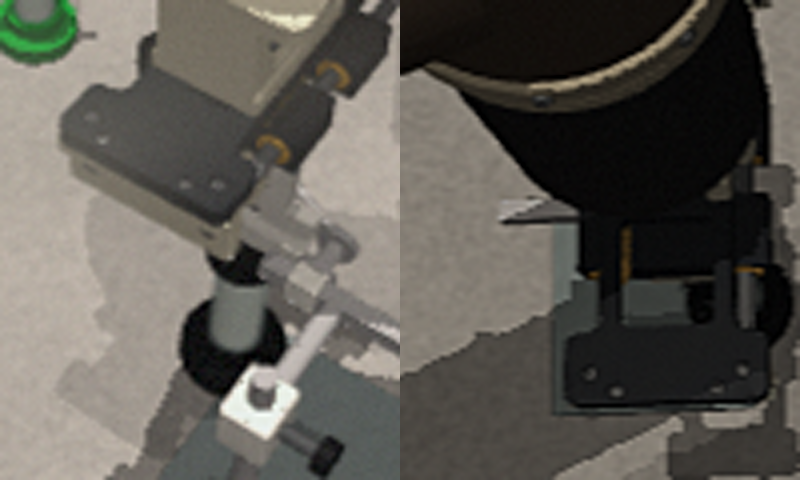

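```bash
python3 -m inch '[{"x":-0.08,"y":0,"z":0.02,"yaw":0},{"x":-0.08,"y":0,"z":0.02,"yaw":0},{"x":-0.06,"y":0,"z":0.01,"yaw":0},{"x":0,"y":0,"z":0,"yaw":0}]'
python3 -m inch '[{"x":-0.08,"y":0,"z":0.01,"yaw":0},{"x":-0.08,"y":0,"z":0,"yaw":0},{"x":-0.06,"y":0,"z":0,"yaw":0},{"x":0,"y":0,"z":0,"yaw":0}]'
```

```text
time_s: 8.83
tcp_pos: [0.5609, 0.0982, 0.2339]
eef_rot: [178.4, 1.6, -86.7]
contact_force: [0.2, -0.2, -3.1]
gripper_width: 0.0097
time_s: 9.17
tcp_pos: [0.5605, 0.1042, 0.2338]
eef_rot: [178.4, 1.6, -86.7]
contact_force: [-0.7, 0.3, -3.2]
gripper_width: 0.01
```

```bash
python3 -m inch '[{"x":-0.06,"y":0,"z":0,"yaw":0},{"x":-0.05,"y":0,"z":0,"yaw":0},{"x":0,"y":0,"z":0,"yaw":0}]'
python3 -m inch '[{"x":-0.05,"y":0,"z":0,"yaw":0},{"x":-0.03,"y":0,"z":0,"yaw":0},{"x":0,"y":0,"z":0,"yaw":0}]'
```

```text
time_s: 9.42
tcp_pos: [0.5603, 0.1074, 0.2339]
eef_rot: [178.4, 1.6, -86.7]
contact_force: [-1.3, -0.6, -3.5]
gripper_width: 0.0097
time_s: 9.67
tcp_pos: [0.5602, 0.1096, 0.234]
eef_rot: [178.4, 1.6, -86.7]
contact_force: [-0.5, 1.2, -4.0]
gripper_width: 0.0098
```

```bash
python3 -m inch '[{"x":-0.05,"y":0,"z":0,"yaw":0},{"x":-0.05,"y":0,"z":0,"yaw":0},{"x":0,"y":0,"z":0,"yaw":0}]'
python3 -m inch '[{"x":-0.05,"y":0,"z":0,"yaw":0},{"x":-0.05,"y":0,"z":0,"yaw":0},{"x":0,"y":0,"z":0,"yaw":0}]'
```

```text
time_s: 9.92
tcp_pos: [0.56, 0.1123, 0.2341]
eef_rot: [178.4, 1.6, -86.7]
contact_force: [-0.2, -0.5, -3.2]
gripper_width: 0.01
time_s: 10.17
tcp_pos: [0.5599, 0.1151, 0.2341]
eef_rot: [178.4, 1.6, -86.7]
contact_force: [-0.2, 0.5, -2.7]
gripper_width: 0.0097
```

```bash
for i in 1 2 3; do python3 -m inch '[{"x":-0.05,"y":0,"z":0,"yaw":0},{"x":-0.05,"y":0,"z":0,"yaw":0},{"x":0,"y":0,"z":0,"yaw":0}]' | grep -E "tcp|contact"; done
```

```text
tcp_pos: [0.5597, 0.1178, 0.2342]
contact_force: [-0.3, 0.1, -2.7]
tcp_pos: [0.5596, 0.1206, 0.2342]
contact_force: [-0.3, -0.3, -3.6]
tcp_pos: [0.5594, 0.1234, 0.2344]
contact_force: [-0.3, 0.4, -3.0]
```

```bash
for i in 1 2 3; do python3 -m inch '[{"x":-0.05,"y":0,"z":0.007,"yaw":0},{"x":-0.05,"y":0,"z":0,"yaw":0},{"x":0,"y":0,"z":0,"yaw":0}]' | grep -E "tcp|contact"; done
```

```text
tcp_pos: [0.5592, 0.1262, 0.2342]
contact_force: [0.2, -0.3, -3.8]
tcp_pos: [0.5591, 0.129, 0.2341]
contact_force: [-0.6, 0.9, -3.3]
tcp_pos: [0.5589, 0.1317, 0.234]
contact_force: [0.1, -0.1, -3.4]
```

Close to the closed end now, so smaller steps.

```bash
for i in 1 2; do python3 -m inch '[{"x":-0.04,"y":0,"z":0,"yaw":0},{"x":-0.02,"y":0,"z":0,"yaw":0},{"x":0,"y":0,"z":0,"yaw":0}]' | grep -E "tcp|contact"; done
```

```text
tcp_pos: [0.5588, 0.1335, 0.234]
contact_force: [-0.4, -0.6, -2.9]
tcp_pos: [0.5587, 0.1351, 0.2341]
contact_force: [0.3, -0.8, -3.3]
```

```bash
python3 -m inch '[{"x":-0.03,"y":0,"z":0,"yaw":0},{"x":-0.02,"y":0,"z":0,"yaw":0},{"x":0,"y":0,"z":0,"yaw":0}]' | grep -E "tcp|contact"
```

```text
tcp_pos: [0.5586, 0.1364, 0.2341]
contact_force: [-0.0, -0.5, -4.0]
```

```bash
python3 -m inch '[{"x":-0.03,"y":0,"z":0,"yaw":0},{"x":-0.02,"y":0,"z":0,"yaw":0}]' | grep -E "tcp|contact"
```

```text
tcp_pos: [0.5586, 0.1374, 0.2342]
contact_force: [1.4, -2.6, -3.6]
```

```bash
python3 -m inch '[{"x":-0.03,"y":0,"z":0,"yaw":0},{"x":-0.02,"y":0,"z":0,"yaw":0}]' | grep -E "tcp|contact"
```

```text
tcp_pos: [0.5585, 0.1376, 0.2341]
contact_force: [1.3, -3.3, -3.1]
```

Contact shows at TCP y≈0.1375, which matches the sighted pin. I hold it briefly with a light press.

```bash
python3 -m inch '[{"x":-0.02,"y":0,"z":0,"yaw":0},{"x":-0.02,"y":0,"z":0,"yaw":0}]' | grep -E "tcp|contact"
python3 -m inch '[{"x":-0.02,"y":0,"z":0,"yaw":0},{"x":-0.02,"y":0,"z":0,"yaw":0}]' | grep -E "tcp|contact"
```

```text
tcp_pos: [0.5586, 0.1377, 0.2341]
contact_force: [0.6, -4.0, -2.9]
tcp_pos: [0.5585, 0.1378, 0.2341]
contact_force: [1.1, -5.1, -3.5]
```

```bash
python3 -m inch '[{"x":0.03,"y":0,"z":0,"yaw":0},{"x":0.02,"y":0,"z":0,"yaw":0},{"x":0,"y":0,"z":0,"yaw":0}]' | grep -E "tcp|contact"
python3 -m inch '[{"x":0,"y":0,"z":0.04,"yaw":0},{"x":0,"y":0,"z":0.04,"yaw":0},{"x":0,"y":0,"z":0,"yaw":0}]' | grep -E "tcp|contact"
```

```text
tcp_pos: [0.5585, 0.1376, 0.2341]
contact_force: [1.2, -2.8, -4.1]
tcp_pos: [0.5586, 0.1376, 0.2326]
contact_force: [0.4, -1.8, -3.8]
```

```bash
python3 -m inch '[{"x":0.03,"y":0,"z":0.02,"yaw":0},{"x":0.02,"y":0,"z":0.02,"yaw":0},{"x":0,"y":0,"z":0,"yaw":0}]' | grep -E "tcp|contact"
python3 -m inch '[{"x":0.01,"y":0,"z":0.04,"yaw":0},{"x":0,"y":0,"z":0.04,"yaw":0},{"x":0,"y":0,"z":0,"yaw":0}]' | grep -E "tcp|contact"
```

```text
tcp_pos: [0.5585, 0.1374, 0.2311]
contact_force: [0.6, -1.0, -3.4]
tcp_pos: [0.5585, 0.1374, 0.2289]
contact_force: [0.3, -0.7, -2.3]
```

```bash
python3 -m inch '[{"x":0.02,"y":0,"z":0.03,"yaw":0},{"x":0.01,"y":0,"z":0.03,"yaw":0},{"x":0,"y":0,"z":0,"yaw":0}]' | grep -E "tcp|contact"
python3 -m inch '[{"x":0.01,"y":0,"z":0.02,"yaw":0},{"x":0,"y":0,"z":0.02,"yaw":0},{"x":0,"y":0,"z":0,"yaw":0}]' | grep -E "tcp|contact"
```

```text
tcp_pos: [0.5584, 0.137, 0.227]
contact_force: [-0.1, -0.6, -3.6]
tcp_pos: [0.5584, 0.137, 0.2257]
contact_force: [0.8, 0.6, -3.4]
```

```bash
python3 -m inch '[{"x":0,"y":0,"z":0.02,"yaw":0},{"x":0,"y":0,"z":0.02,"yaw":0}]' | grep -E "tcp|contact"
```

```text
tcp_pos: [0.5584, 0.1371, 0.2247]
contact_force: [-0.3, -0.9, -4.0]
```

```bash
python3 -m inch '[{"x":0,"y":0,"z":0.02,"yaw":0},{"x":0,"y":0,"z":0.02,"yaw":0}]' | grep -E "tcp|contact"
```

```text
tcp_pos: [0.5585, 0.1371, 0.2244]
contact_force: [-2.5, 0.5, 3.0]
```

The pin carries the column now (force z went from -3.5 to +3, 9.7 mm lowered). I hold and then open.

```bash
python3 -m inch '[{"x":0,"y":0,"z":0,"yaw":0},{"x":0,"y":0,"z":0,"yaw":0},{"x":0,"y":0,"z":0,"yaw":0}]' | grep -E "tcp|contact"
python3 look.py d
```

```text
tcp_pos: [0.5584, 0.1371, 0.2246]
contact_force: [-0.4, -0.4, -2.3]
tcp [0.5584 0.1371 0.2246]
```

View pics/l_d.png

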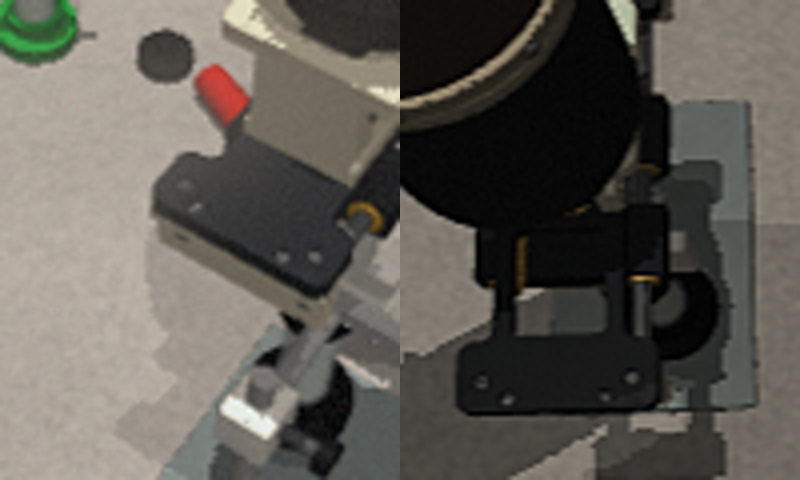

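It hangs on the pin between head and shoulder. One more light press down, then release.

```bash
python3 -m inch '[{"x":0,"y":0,"z":0.02,"yaw":0},{"x":0,"y":0,"z":0.01,"yaw":0},{"x":0,"y":0,"z":0.005,"yaw":0}]' | grep -E "tcp|contact"
python3 -m inch '[{"x":0,"y":0,"z":0,"yaw":0},{"x":0,"y":0,"z":0,"yaw":0},{"x":0,"y":0,"z":0,"yaw":0},{"x":0,"y":0,"z":0,"yaw":0},{"x":0,"y":0,"z":0,"yaw":0}]' 0.2
python3 -m inch '[{"x":0,"y":0,"z":0,"yaw":0},{"x":0,"y":0,"z":0,"yaw":0},{"x":0,"y":0,"z":0,"yaw":0},{"x":0,"y":0,"z":0,"yaw":0},{"x":0,"y":0,"z":0,"yaw":0}]'
```

```text
tcp_pos: [0.5584, 0.1371, 0.2245]
contact_force: [-1.3, 0.7, -0.0]
time_s: 15.93
tcp_pos: [0.5598, 0.1375, 0.2252]
eef_rot: [178.7, 1.6, -86.7]
contact_force: [-0.1, 0.9, -0.1]
gripper_width: 0.0375
time_s: 16.35
tcp_pos: [0.56, 0.1376, 0.2252]
eef_rot: [178.7, 1.6, -86.7]
contact_force: [-0.6, -0.1, -0.4]
gripper_width: 0.0526
```

Released, with no force left on the tool. Raise straight up, wait for any swing to settle, and look.

```bash
python3 -m inch '[{"x":0,"y":0,"z":-0.3,"yaw":0},{"x":0,"y":0,"z":-0.6,"yaw":0},{"x":0,"y":0,"z":-0.8,"yaw":0},{"x":0,"y":0,"z":-0.8,"yaw":0},{"x":0,"y":0,"z":-0.8,"yaw":0}]'
python3 -m inch '[{"x":0.5,"y":0.5,"z":-0.5,"yaw":0},{"x":0.8,"y":0.8,"z":0,"yaw":0},{"x":0.8,"y":0.8,"z":0,"yaw":0},{"x":0.8,"y":0.8,"z":0,"yaw":0},{"x":0.8,"y":0.8,"z":0,"yaw":0}]'
python3 -m inch '[{"x":0.8,"y":0.8,"z":0,"yaw":0},{"x":0.8,"y":0.8,"z":0,"yaw":0},{"x":0.8,"y":0.8,"z":0,"yaw":0},{"x":0.4,"y":0.4,"z":0,"yaw":0},{"x":0,"y":0,"z":0,"yaw":0}]'
for i in 1 2 3; do python3 -m inch '[{"x":0,"y":0,"z":0,"yaw":0},{"x":0,"y":0,"z":0,"yaw":0},{"x":0,"y":0,"z":0,"yaw":0},{"x":0,"y":0,"z":0,"yaw":0},{"x":0,"y":0,"z":0,"yaw":0}]' >/dev/null; done
python3 look.py e
python3 - <<'E'
from h import *
d=np.load("pics/scene_e.npy");W=cloud("scene",d);P=W[d>0]
P=P[(abs(P[:,0]-.558)<.05)&(abs(P[:,1]-.137)<.045)]
for a,b in((.21,.225),(.227,.245),(.24,.27),(.04,.055),(.07,.14)):
    q=P[(P[:,2]>a)&(P[:,2]<b)]
    if len(q): print(a,len(q),q.mean(0).round(4),q.min(0).round(4),q.max(0).round(4))
E
```

```text
time_s: 16.77
tcp_pos: [0.5598, 0.1343, 0.3074]
eef_rot: [178.2, 1.4, -86.7]
contact_force: [1.1, 0.1, 0.8]
gripper_width: 0.0527
time_s: 17.18
tcp_pos: [0.4755, 0.0365, 0.3276]
eef_rot: [178.7, 1.5, -86.5]
contact_force: [0.9, 0.4, 0.5]
gripper_width: 0.0529
time_s: 17.6
tcp_pos: [0.4035, -0.0438, 0.3315]
eef_rot: [179.1, 1.6, -86.5]
contact_force: [-0.2, 0.1, -0.1]
gripper_width: 0.0527
tcp [ 0.4066 -0.0412  0.3317]
0.21 106 [0.5634 0.1407 0.2174] [0.5528 0.119  0.2101] [0.566  0.1588 0.2249]
0.227 135 [0.5634 0.1405 0.2363] [0.5543 0.119  0.2271] [0.5659 0.1588 0.2448]
0.24 153 [0.5604 0.1393 0.2459] [0.5521 0.1186 0.24  ] [0.5659 0.1588 0.249 ]
0.04 73 [0.5583 0.1549 0.0522] [0.5309 0.1106 0.0404] [0.5875 0.1674 0.055 ]
0.07 108 [0.5673 0.1456 0.1027] [0.5543 0.1252 0.0713] [0.5753 0.1532 0.1348]
```

View pics/l_e.png

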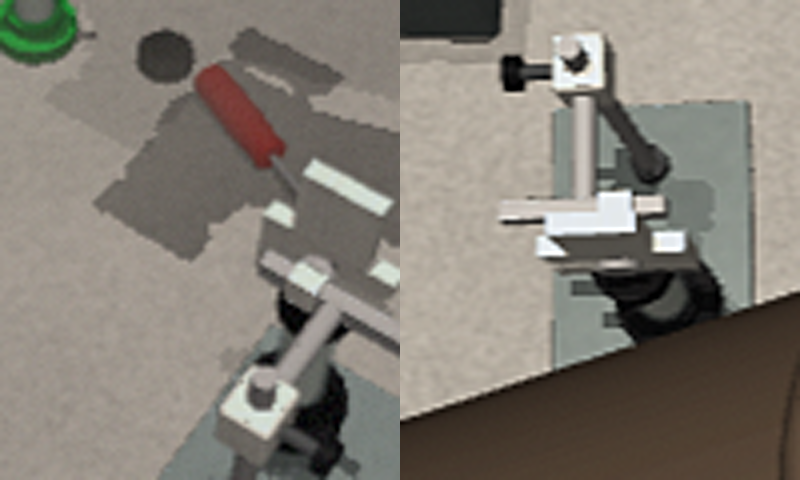

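It hangs upright on the pin: tab top at z≈0.248, so the slot is about 9 mm below the pin. The robot is clear.

```bash
python3 -c "
from plant import r
s=r.get_state();print(s['time_s'],s['qd'],s['contact_force']);print(r.close_job())"
```

```text
18.95 [-0.00676444 -0.00455654  0.03449959 -0.04311664  0.0161017  -0.04555223] [ 0.01595788 -0.00315473  0.63359646]
the job is handed in; nothing more can be done
None
```

I hung the column on the pin and handed the job in at 19 s. The hand-in reports no verdict.

- **Sliding on:** I gripped the tab, lifted, and slid the plate sideways over the pin. The slot's closed end met the pin at TCP y ≈ 0.1375. I held a sideways press there of about 3–5 N, under the 10 N limit.
- **Lowering:** The pin took the weight after about 9.7 mm. The highest force on the pin that I read was about 6.5 N, well under 30 N. I kept it gripped there for longer than the 0.1 s required, then opened the fingers and moved the arm clear.
- **Last checks:** The final picture shows the column hanging upright between the pin's head and shoulder. Its tab top is at z ≈ 0.248, which puts the pin about 9 mm above the slot point, so it is home in the notch. The wrist force was about zero apart from noise of roughly 1 N.
- **Disagreements:** The two cameras differed by about 2 mm, so I used differences within one picture to line up with the pin. The tool drifted about 1.5–2° off vertical, with no visible effect.
- **Bystanders:** I did not measure them again at the end. The path stayed clear of them, and the screwdriver and end cap look undisturbed in the last picture.

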